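# Shut down the modelling turntable

### The arm

A 6-joint arm with a two-finger parallel gripper is mounted at the origin on the work surface. World frame = base frame: x ahead of the robot, y to its left, z up, the work surface at z = 0. Lengths are in m, angles in rad, forces in N, time in s.
With the tool pointing down it reaches from about 0.275 to 0.725 m from the base axis. Payload 15.9 kg.
Tool frame: the origin (TCP) lies midway between the tips of the shut fingers; the grasp point (between the pads) lies 19 mm behind it; z points along the fingers, y is the line along which they close (so a half turn about z gives the same grasp; the last joint's range is limited). The gripper opens to 85 mm and grips with 20 to 120 N. Pads are 22 mm wide; open, the fingers measure 114 mm over their backs; the gripper's body (76 mm by 85 mm) begins 54 mm behind the grasp point. The pads swing forward as they close: fully open they stand 13 mm farther back than shut.
Start: joints at [-1.339, 0.213, -0.034, 1.323, 0, 1.571], TCP at [0.115, -0.487, 0.211] pointing down, gripper open.
Joint ranges: [-2.98, 2.98], [-0.74, 1.72], [-1.14, 1.35], [-2.1, 2.04], [-1.57, 1.44], [-3.14, 3.14]. Speed limits (rad/s): [1.89, 1.89, 2.39, 2.57, 3.14, 3.14].

### API

Orientations are given as a unit quaternion [x, y, z, w].
In Python, from station import * gives the robot as it stands.
- The arm moves only by the shell command python3 -m pendant 'ROWS' [OPENING] [FORCE]. ROWS is JSON, a list of rows, each a list of 2 entries, a list of its own where there are three numbers: the shift along the tool's x, y, z in units of 30 mm (1.0 is 30 mm), then the turn, a rotation vector about the tool's x, y, z in units of 6 degrees (1.0 is 6 degrees). A call has 1 to 10 rows; each row shifts and turns the commanded pose from where the row before left it, along the tool's axes as they then stand; what a row does not reach is not made up. A row lasts 1/8 s, in which the tool goes at most 62.5 mm and 10.7 degrees, less where a joint would pass 70% of its speed; a pose out of reach is approached as far as the arm can. A call is refused whole if a number of a shift passes 1 or a number of a turn 1, either way. A call with a gripper value outside its range is refused whole. OPENING is the finger opening in mm, from 0 to 85.4, set as the call begins (- or left out, the last holds). The fingers move at their own pace and stop on an object; FORCE is the grip in N (left out, the last holds). Time passes only in rows, so rows that do not move let the fingers close. It gives the time, the measured TCP pose, the force, the opening and the grip force at its end, in the units of the state.
- read_state(): the state, without advancing time (a new reading comes with each control period).
- snapshot(name): name is "side" or "top" or "wrist"; returns a dict with "img" (420x560x3 uint8, red, green, blue), "fx", "fy", "cx", "cy" (pixels), "R" (3x3) and "t" (3): a world point X has camera coordinates R X + t. Camera axes: x right, y down, z forward; pixel columns grow to the right and rows downward; lengths in m; the calibration is good to about 2 mm. The wrist camera is an equidistant fisheye: a pixel r from the principal point sees the ray r / f radians off the axis. A picture is of the moment at which its call begins. There is no depth.
- job_done(): hands the job in; it is judged then, once.
Trained networks look in a picture, given as the dict that the camera call returned (one of the last four; its "shot" number tells which), for a name from the list of things; names that differ only in an ending like _2 or _b are one class to them, and where a whole thing is asked for, a point or a joint stands for the part that bears it (a point fixed in the world has none). Each returns a list of dicts, best first, with "confidence" (0 to 1); they miss things now and then, are a little off and sometimes report something else, mostly with a low value. They report only what shows in the picture. A call takes as long as a camera call. They do not tell look-alikes from the thing itself.
- regions_of(thing, picture): "mask" (420x560 bool, what is visible of it) and "point" ([column, row] in pixels, amid what is visible of it).
The state is a dict: "time_s": time; "joint_positions": joint angles; "qvel": joint speeds; "effort": joint torques, N m; "position": TCP position; "tcp_rot": TCP orientation; "wrist_force": force on the tool from outside, world axes, zero at the start; "wrist_torque": the same for the moment, N m; "gripper_width": opening from 0.0 (shut) to 1.0 (fully open); "grasp_force": force on a finger pad.
Only numpy, scipy, OpenCV 4.12 (cv2) and the standard library are available. Lean on these libraries where they do the work, as an engineer would, in place of code of your own. Each camera call takes 0.05 s, during which the arm holds its last target. There are 200 camera calls.

### The job

Shut the sculptor's motorised turntable down for the night: first turn its orange speed dial anticlockwise all the way to its off stop (pointer at the red mark). Then put the red-handled modelling tool away in the turntable's open drawer, lying on the drawer floor, and push the drawer fully home. Leave the small terracotta bust on its board, the white tool jar and the plaster model where they stand.

Things in the scene. Friction and masses are not known exactly. Their poses are not given: they have to be found in the camera images.
- unit: Grey turntable machine on the table, fixed, 300 mm deep (x), 300 wide (y). Origin: centre of underside; +x points away from the robot; front plane x = -150 mm. Drawer housing 85 mm high; above it a black panel slopes up at 35 degrees from (x -144, z 85 mm) to the deck (x -38, z 160 mm). On the deck a wheel (centre x 56, y 50 mm, radius 85) with a small bust, top 320 mm over the table.
- speed_grip (a point): Grip point of the orange speed dial: on its axis, in its grip bar; in unit's frame x -118, y -55, z 149 mm. z axis: the dial's axis, out of the panel (35 degrees from vertical, leaning to the machine's front); x axis: along the bar, turning with the dial. Bar 49 mm long, 14 wide, top 7 mm above the point, dial disc (52 mm across) 23 mm below. White pointer line on the bar's -x half.
- speed (a joint): Angle of the speed dial (rad): 0 = off, the fully anticlockwise end stop seen looking at the panel, pointer at the long red mark (positive rotation about speed_grip's z lowers the value); grows clockwise to 4.71. Stays where left.
- unit_drawer0 (a joint): Opening of the drawer (m): 0 = fully home against its stop; it slides out along -x of unit, up to 0.21. Moves freely with slight friction.
- drawer_floor (a point): Centre of the drawer's inner floor, moving with it; axes as unit; 22 mm above the table. Inside, the drawer is 255 mm (x) by 258 mm (y); walls 41 mm and front panel 50 mm high above this floor. Only the front part, as far as the drawer is open, is free from above.
- drawer_front (a point): Centre of the outer face of the drawer's blue front panel, axes as unit (outward is -x). The panel is 294 mm wide (y) and 58 mm high (about 14 to 72 mm above the table). A small black knob handle sticks out 40 mm at its middle (y = 0).
- tool: Modelling tool lying on the table, 157 mm long along its x axis (from -75 mm to +82 mm): red handle 110 mm long (x = -75 to +35 mm), 16 mm wide and 14 mm high, then a brass ferrule and a flat steel blade at +x. Origin on the underside, 20 mm from the handle's middle towards the blade; z up. 50 g.
- maquette: Bystander: small terracotta bust, 145 mm high, on a 110 mm square plywood board 12 mm thick. Origin: centre of the underside.
- jar: Bystander: white ceramic jar, 76 mm across, 90 mm high, with wooden tools standing in it up to 165 mm. Origin: centre of the underside.
- sphere_form: Bystander: white plaster model on a round foot, 68 mm across, 85 mm high. Origin: centre of the underside.
Things that resemble listed ones, but are neither listed nor needed, are in the scene too. Several things look just like the tool: the one meant starts farthest to the robot's left.

How it is judged:
On the way, in this order (a step that is already met when the one before it is completed fails the run):
1. the speed dial is at its off stop (value of joint speed below 0.07 rad), for 0.2 s.
2. the tool lies released on the drawer's floor (x of tool in the frame of drawer_floor between -0.13 and 0.13 m and y of tool in the frame of drawer_floor between -0.13 and 0.13 m and z of tool in the frame of drawer_floor below 0.018 m and contact force between tool and the fingers below 0.1 N), for 0.2 s.
3. the drawer is fully home (value of joint unit_drawer0 below 0.004 m), for 0.2 s.
At the end, for the whole second after the job is handed in: The dial is within 0.07 rad of its off stop, the drawer within 4 mm of fully home, the tool lies at rest on the drawer's floor (its underside point within 18 mm of it), and the three bystanders are within 30 mm of where they stood (value of joint speed below 0.07 rad and value of joint unit_drawer0 below 0.004 m and x of tool in the frame of drawer_floor between -0.13 and 0.13 m and y of tool in the frame of drawer_floor between -0.13 and 0.13 m and z of tool in the frame of drawer_floor below 0.018 m and linear speed of tool below 0.03 m/s and distance of each of maquette, jar, sphere_form from where it was at the start of the episode below 0.03 m); the robot touches nothing.
It fails at once if a bystander is moved more than 30 mm or tipped over (distance of any of maquette, jar, sphere_form from where it was at the start of the episode above 0.03 m or angle between any of maquette, jar, sphere_form's own z axis and vertical above 0.4 rad).
It also fails if it takes over 67 s, if anything falls off the work surface, if the arm or the gripper's body presses on something with over 40 N, if the wrist force passes 120 N, or if a joint passes its speed limit or range.

## Working session

There is one attempt and no reset: what is moved stays moved. The work goes in short steps, Python scripts to look and compute and a shell command to move; the robot and the scene stay as the last step left them, time stands still between calls to the robot, and variables do not carry over. Pictures are saved under pics/ and viewed, at most 10 in all, crops included, and the job is handed in when it is done.

```bash
mkdir -p pics; ls; python3 - <<'E'
from station import *
import cv2,numpy as np
a=snapshot("side");b=snapshot("top")
for n,p in(("side",a),("top",b)):
    cv2.imwrite(f"pics/{n}0.png",p["img"][:,:,::-1])
    print(n,p["fx"],p["fy"],p["cx"],p["cy"],np.round(p["R"],4).tolist(),np.round(p["t"],4).tolist())
    for th in["tool","unit","speed_grip","drawer_front","drawer_floor","maquette","jar","sphere_form"]:
        print(th,[(round(d["confidence"],2),np.round(d["point"]).tolist(),int(d["mask"].sum())) for d in regions_of(th,p)])
print(read_state())
E
```

```text
pics
side 527.9441871361417 527.9441871361417 295.08088205563155 210.9730069152678 [[-0.6653, 0.7465, 0.0092], [0.7065, 0.6335, -0.3156], [-0.2415, -0.2035, -0.9488]] [0.3917, -0.3015, 1.963]
tool [(0.74, [216.0, 141.0], 181), (0.59, [253.0, 154.0], 156), (0.49, [259.0, 107.0], 157)]
unit [(0.71, [275.0, 281.0], 12581)]
speed_grip [(0.78, [273.0, 251.0], 250)]
drawer_front [(0.61, [305.0, 237.0], 3283), (0.5, [398.0, 271.0], 1094)]
drawer_floor [(0.91, [304.0, 236.0], 3161)]
maquette [(0.71, [398.0, 273.0], 1091)]
jar [(0.88, [366.0, 332.0], 565)]
sphere_form [(0.56, [210.0, 191.0], 349)]
top 541.3403326560039 541.3403326560039 285.09436657371145 207.5355556279421 [[-0.0155, -0.9999, 0.007], [-0.9858, 0.0141, -0.1675], [0.1674, -0.0095, -0.9858]] [-0.0603, 0.5435, 1.4582]
tool [(0.87, [377.0, 242.0], 252), (0.74, [377.0, 169.0], 502), (0.7, [424.0, 304.0], 276), (0.54, [428.0, 229.0], 309)]
unit []
speed_grip [(0.56, [268.0, 152.0], 298)]
drawer_front [(0.72, [253.0, 196.0], 5431)]
drawer_floor [(0.62, [254.0, 196.0], 5331)]
maquette [(0.94, [146.0, 252.0], 1564)]
jar [(0.66, [127.0, 162.0], 887), (0.3, [268.0, 152.0], 289), (0.25, [146.0, 254.0], 1512)]
sphere_form [(0.73, [380.0, 168.0], 498)]
{'time_s': 0.9, 'joint_positions': array([-1.33896195e+00,  2.12889091e-01, -3.43916214e-02,  1.32352731e+00,
       -3.94898294e-06,  1.57080379e+00]), 'qvel': array([ 0.00089082, -0.00111862,  0.00025011,  0.00079464,  0.00041052,
       -0.00150407]), 'effort': array([-1.10717890e-03, -6.85946560e+01,  4.87333560e+01,  8.67759281e-04,
       -4.55735808e-04, -3.53474502e-05]), 'position': array([ 0.11487502, -0.48660116,  0.21131462]), 'tcp_rot': array([ 9.93289554e-01,  1.15654064e-01, -2.63762592e-06, -5.58035851e-06]), 'wrist_force': array([ 0.14148431, -0.01964761, -0.20122   ]), 'wrist_torque': array([ 0.0046108 , -0.06420591,  0.05072508]), 'grasp_force': 0.0, 'gripper_width': 0.9991154253116684}
```

View pics/top0.png

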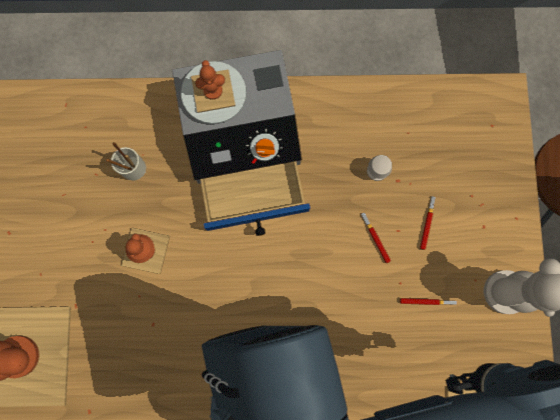

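View pics/side0.png

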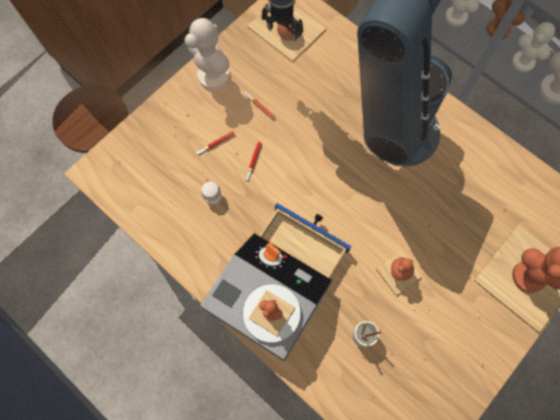

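Top view: the look-alikes are at A (375,238), B (428,224) and C (427,301). Image left is +y, the robot's left, so A fits the description. I'll confirm that in an enlarged crop next to the dial, and fit the unit pose.

```bash
cat > h.py <<'E'
from station import *
import cv2,numpy as np
from scipy.optimize import least_squares
from scipy.spatial.transform import Rotation as Rot
def proj(p,X):
    c=np.atleast_2d(X)@np.array(p["R"]).T+p["t"]
    return np.c_[p["fx"]*c[:,0]/c[:,2]+p["cx"],p["fy"]*c[:,1]/c[:,2]+p["cy"]]
def back(p,uv,z):
    uv=np.atleast_2d(uv).astype(float);R=np.array(p["R"]);C=-R.T@p["t"]
    d=np.c_[(uv[:,0]-p["cx"])/p["fx"],(uv[:,1]-p["cy"])/p["fy"],np.ones(len(uv))]@R
    return C+d*((z-C[2])/d[:,2])[:,None]
def axes(uv):
    m=cv2.moments(uv.astype(np.uint8),True) ; return m
E
python3 - <<'E'
from h import *
p=snapshot("top")
uv=np.array([[194,178],[301,161],[187,127],[297,115],[174,71],[284,52]],float)
M=np.array([[-.144,.15,.085],[-.144,-.15,.085],[-.038,.15,.16],[-.038,-.15,.16],[.15,.15,.16],[.15,-.15,.16]])
W=lambda q,X:np.atleast_2d(X)@np.array([[np.cos(q[2]),np.sin(q[2]),0],[-np.sin(q[2]),np.cos(q[2]),0],[0,0,1]])+[q[0],q[1],0]
s=least_squares(lambda q:(proj(p,W(q,M))-uv).ravel(),[.6,.1,0]);q=s.x
print("unit",q,s.fun.round(1)); 
print("grip",W(q,[-.118,-.055,.149]),proj(p,W(q,[-.118,-.055,.149])))
fr=back(p,[[206,227],[310,209]],.07);print("front top corners",fr)
for d in regions_of("tool",p)[:4]:
    ys,xs=np.nonzero(d["mask"]);r=cv2.minAreaRect(np.c_[xs,ys].astype(np.float32))
    print("tool",d["confidence"],d["point"],back(p,cv2.boxPoints(r),.01).round(3).tolist())
im=p["img"][:,:,::-1]
a=cv2.resize(im[120:180,230:305],None,fx=5,fy=5,interpolation=cv2.INTER_CUBIC)
b=cv2.resize(im[185:315,350:475],None,fx=3,fy=3,interpolation=cv2.INTER_CUBIC)
o=np.zeros((400,800,3),np.uint8);o[:300,:375]=a;o[:390,385:760]=b
cv2.imwrite("pics/crop1.png",o)
E
```

```text
unit [0.78507674 0.0520768  0.14804247] [ 0.   0.2  1.4  0.  -3.   6.  -0.2  0.4  0.7 -4.7  1.2 -2.4]
grip [[ 0.67648009 -0.01972687  0.149     ]] [[266.11303374 151.08507658]]
front top corners [[ 0.48797438  0.14741311  0.07      ]
 [ 0.53346187 -0.13612253  0.07      ]]
tool 0.81 [429.4, 225.4] [[0.426, -0.445, 0.01], [0.578, -0.484, 0.01], [0.574, -0.504, 0.01], [0.422, -0.464, 0.01]]
tool 0.8 [378.5, 244.1] [[0.526, -0.282, 0.01], [0.534, -0.298, 0.01], [0.395, -0.363, 0.01], [0.388, -0.348, 0.01]]
tool 0.68 [420.5, 304.0] [[0.275, -0.382, 0.01], [0.294, -0.384, 0.01], [0.282, -0.536, 0.01], [0.264, -0.534, 0.01]]
```

View pics/crop1.png

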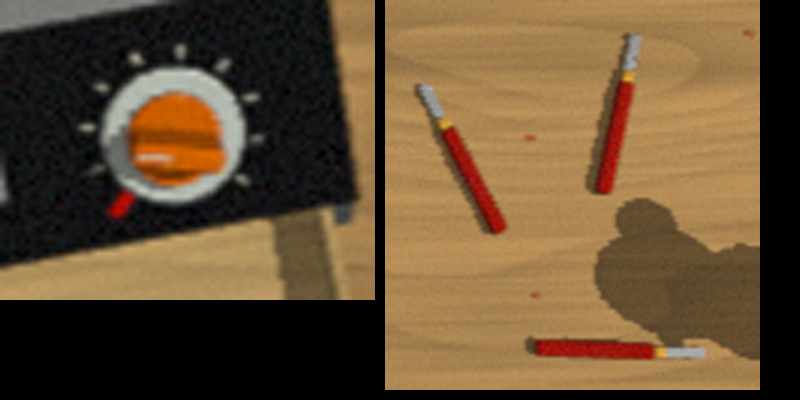

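Crop: tool A is the leftmost, blade at about (425,90) and handle end at (497,230) in the crop. World handle end is about (0.39,-0.355), blade tip about (0.53,-0.29). The dial bar's pointer sits left and about 9–16° clockwise of panel-left, so the dial is about 55–60° from the red mark. I'll move to a point above the dial.

```bash
cat >> h.py <<'E'
U=np.array([.785,.052,.148])
RU=Rot.from_euler('z',U[2])
def w(x): return RU.apply(x)+[U[0],U[1],0]
def dialR(phi): # tool x along pointer, phi deg clockwise from panel-left
    s,c=np.sin(np.radians(35)),np.cos(np.radians(35)); left=np.array([0,1,0]);up=np.array([c,0,s]);f=np.radians(phi)
    x=np.cos(f)*left+np.sin(f)*up; z=np.array([s,0,-c])
    return RU*Rot.from_matrix(np.c_[x,np.cross(z,x),z])
def downR(yaw): # tool down, tool x at yaw (deg)
    y=np.radians(yaw);x=np.array([np.cos(y),np.sin(y),0]);z=np.array([0,0,-1.])
    return Rot.from_matrix(np.c_[x,np.cross(z,x),z])
def rows(P,R,p0=None,R0=None,show=True):
    st=read_state();p0=st["position"] if p0 is None else p0;R0=Rot.from_quat(st["tcp_rot"]) if R0 is None else R0
    D=R0.inv().apply(np.array(P)-p0);rv=(R0.inv()*R).as_rotvec()
    for N in range(1,100):
        A=sum(Rot.from_rotvec(rv*k/N).as_matrix() for k in range(N));d=np.linalg.solve(A,D)/.03;t=np.degrees(rv/N)/6
        if abs(d).max()<=1 and abs(t).max()<=1 and np.linalg.norm(d)*30<=60 and np.linalg.norm(t)*6<=10.5:break
    print(N,"x",[d.round(2).tolist(),t.round(2).tolist()])
def up_state():
    st=read_state();print(round(st["time_s"],2),st["position"].round(4),Rot.from_quat(st["tcp_rot"]).as_matrix().round(3).tolist(),"q",st["joint_positions"].round(2),"F",st["wrist_force"].round(1),"T",st["wrist_torque"].round(2),st["gripper_width"],st["grasp_force"])
E
python3 - <<'E'
from h import *
R=dialR(12);z=R.as_matrix()[:,2];g=w([-.118,-.055,.149]);print(g)
rows(g-z*.08,R)
E
```

```text
[ 0.67640029 -0.01979905  0.149     ]
25 x [[0.97, 0.09, 0.15], [-0.17, 0.19, -0.47]]
```

```bash
R='[[0.97,0.09,0.15],[-0.17,0.19,-0.47]]'; python3 -m pendant '[[[0.97,0.09,0.05],[-0.17,0.19,-0.47]],[[0.97,0.09,0.15],[-0.17,0.19,-0.47]],[[0.97,0.09,0.15],[-0.17,0.19,-0.47]],[[0.97,0.09,0.15],[-0.17,0.19,-0.47]],[[0.97,0.09,0.15],[-0.17,0.19,-0.47]],[[0.97,0.09,0.15],[-0.17,0.19,-0.47]],[[0.97,0.09,0.15],[-0.17,0.19,-0.47]],[[0.97,0.09,0.15],[-0.17,0.19,-0.47]],[[0.97,0.09,0.15],[-0.17,0.19,-0.47]],[[0.97,0.09,0.15],[-0.17,0.19,-0.47]]]' 45 40; python3 -c "
from h import *
up_state();R=dialR(12);rows(w([-.118,-.055,.149])-R.as_matrix()[:,2]*.08,R)"
```

```text
time_s: 2.25
position: [0.3894, -0.3849, 0.1941]
tcp_rot: [0.926, 0.353, 0.108, 0.076]
wrist_force: [0.4, -0.1, -0.1]
gripper_width: 0.528
grasp_force: 0.0
2.25 [ 0.3894 -0.3849  0.1941] [[0.727, 0.638, 0.254], [0.671, -0.739, -0.065], [0.146, 0.217, -0.965]] q [-0.87  0.11 -0.24  1.    0.15  1.56] F [ 0.4 -0.1 -0.1] T [0.08 0.2  0.03] 0.5279287641301691 0.0
15 x [[0.97, 0.09, 0.16], [-0.16, 0.19, -0.47]]
```

```bash
python3 -m pendant '[[[0.97,0.09,0.16],[-0.16,0.19,-0.47]],[[0.97,0.09,0.16],[-0.16,0.19,-0.47]],[[0.97,0.09,0.16],[-0.16,0.19,-0.47]],[[0.97,0.09,0.16],[-0.16,0.19,-0.47]],[[0.97,0.09,0.16],[-0.16,0.19,-0.47]],[[0.97,0.09,0.16],[-0.16,0.19,-0.47]],[[0.97,0.09,0.16],[-0.16,0.19,-0.47]],[[0.97,0.09,0.16],[-0.16,0.19,-0.47]],[[0.97,0.09,0.16],[-0.16,0.19,-0.47]],[[0.97,0.09,0.16],[-0.16,0.19,-0.47]]]' >/dev/null; python3 -m pendant '[[[0.97,0.09,0.16],[-0.16,0.19,-0.47]],[[0.97,0.09,0.16],[-0.16,0.19,-0.47]],[[0.97,0.09,0.16],[-0.16,0.19,-0.47]],[[0.97,0.09,0.16],[-0.16,0.19,-0.47]],[[0.97,0.09,0.16],[-0.16,0.19,-0.47]],[[0,0,0],[0,0,0]]]' >/dev/null; python3 -c "
from h import *
up_state();R=dialR(12);rows(w([-.118,-.055,.149])-R.as_matrix()[:,2]*.08,R)
p=snapshot('wrist');cv2.imwrite('pics/wr1.png',p['img'][:,:,::-1])
np.savez('w1.npz',**{k:p[k] for k in ('fx','cx','cy','R','t')})
X=w([-.118,-.055,.149]);
def fish(X):
    c=np.array(p['R'])@X+p['t'];r=np.hypot(c[0],c[1]);th=np.arctan2(r,c[2]);return p['cx']+p['fx']*th*c[0]/r,p['cy']+p['fy']*th*c[1]/r
print('grip exp',fish(X)); x=dialR(12).as_matrix()[:,0]
print('bar ends exp',fish(X+.0245*x),fish(X-.0245*x)); print([(d['confidence'],d['point']) for d in regions_of('speed_grip',p)])
"
```

```text
4.25 [ 0.6329 -0.0264  0.2145] [[0.024, 0.823, 0.567], [0.992, -0.09, 0.089], [0.124, 0.561, -0.819]] q [-0.13 -0.02 -0.51  0.49  0.16  1.56] F [ 0.1 -0.2 -0.2] T [-0.09  0.56  0.02] 0.5307082726789288 0.0
1 x [[-0.01, -0.05, -0.04], [-0.0, -0.04, -0.02]]
grip exp (np.float64(277.0914213752464), np.float64(216.50946211399997))
bar ends exp (np.float64(276.8862439205225), np.float64(185.06615798762118)) (np.float64(277.30274666042914), np.float64(246.36099476906833))
[(0.75, [277.4, 202.9])]
```

View pics/wr1.png

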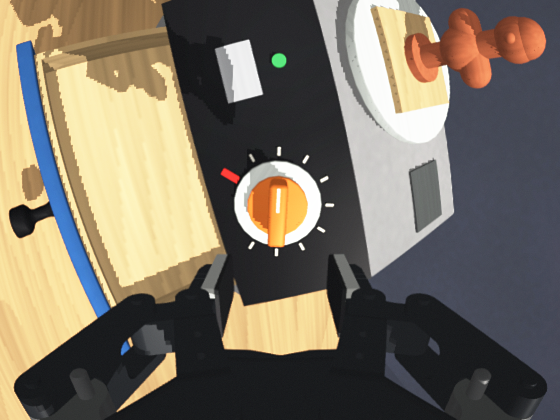

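The wrist view shows the bar almost vertical at (277,180)–(276,247), centred about (277.5,213). The red mark is at (230,176), so the pointer has about 60–62° to turn anticlockwise. Descend and grip.

```bash
python3 -m pendant '[[[0.06,-0.05,0.75],[0,0,0]],[[0,0,0.75],[0,0,0.2]],[[0,0,0.75],[0,0,0]],[[0,0,0.6],[0,0,0]],[[0,0,0.3],[0,0,0]],[[0,0,0],[0,0,0]]]' 40 40; python3 -m pendant '[[[0,0,0],[0,0,0]],[[0,0,0],[0,0,0]],[[0,0,0],[0,0,0]],[[0,0,0],[0,0,0]]]' 0 40;python3 -c "
from h import *
up_state();R=dialR(12);rows(w([-.118,-.055,.149])+R.as_matrix()[:,2]*.016,R)"
```

```text
time_s: 5.1
position: [0.6854, -0.0179, 0.1362]
tcp_rot: [0.703, 0.645, 0.25, 0.167]
wrist_force: [-0.4, -0.2, -0.1]
gripper_width: 0.469
grasp_force: 0.0
time_s: 5.6
position: [0.6845, -0.0177, 0.1368]
tcp_rot: [0.703, 0.645, 0.25, 0.167]
wrist_force: [-12.3, -0.2, 6.0]
gripper_width: 0.129
grasp_force: 39.1
5.6 [ 0.6845 -0.0177  0.1368] [[0.043, 0.823, 0.567], [0.99, -0.112, 0.088], [0.136, 0.557, -0.819]] q [-0.1   0.15 -0.54  0.29  0.14  1.61] F [-12.3  -0.2   6. ] T [-0.03  1.95  0.19] 0.129224985019352 39.06964587047696
1 x [[-0.03, 0.01, 0.04], [-0.01, -0.03, -0.24]]
```

```bash
python3 -m pendant '[[[0,0,-0.08],[0,0,-0.5]],[[0,0,0],[0,0,-1]],[[0,0,0],[0,0,-1]],[[0,0,0],[0,0,-1]],[[0,0,0],[0,0,-1]],[[0,0,0],[0,0,-1]],[[0,0,0],[0,0,-1]],[[0,0,0],[0,0,-1]],[[0,0,0],[0,0,-1]],[[0,0,0],[0,0,-0.5]]]';python3 -c "
from h import *
up_state()"
```

```text
time_s: 6.85
position: [0.6842, -0.018, 0.1395]
tcp_rot: [0.332, 0.894, 0.147, 0.263]
wrist_force: [-0.3, 0.0, 0.2]
gripper_width: 0.001
grasp_force: 0.0
6.85 [ 0.6842 -0.018   0.1395] [[-0.641, 0.516, 0.568], [0.671, 0.736, 0.087], [-0.373, 0.437, -0.818]] q [-0.1   0.14 -0.54  0.29  0.14  0.66] F [-0.3  0.   0.2] T [-0.09  0.56  0.04] 0.0014964506586120595 0.0
```

```bash
python3 -m pendant '[[[0,0,-1],[0,0,0]],[[0,0,-1],[0,0,0]],[[0,0,-0.5],[0,0,0]],[[0,0,0],[0,0,0]]]' 45; python3 -c "
from h import *
p=snapshot('wrist');cv2.imwrite('pics/wr2.png',p['img'][:,:,::-1]);up_state()
q=snapshot('top');cv2.imwrite('pics/top2.png',q['img'][:,:,::-1])
X=w([-.118,-.055,.149])
def fish(X):
    c=np.array(p['R'])@X+p['t'];r=np.hypot(c[0],c[1]);th=np.arctan2(r,c[2]);return p['cx']+p['fx']*th*c[0]/r,p['cy']+p['fy']*th*c[1]/r
n=RU.apply([-np.sin(np.radians(35)),0,np.cos(np.radians(35))])
print('exp grip',fish(X),'top',fish(X+.007*n),'disc',fish(X-.023*n))
st=read_state();print('tcp',fish(st['position']),'tcp axis +30',fish(st['position']-.05*n))
"
```

```text
time_s: 7.35
position: [0.642, -0.0247, 0.2014]
tcp_rot: [0.333, 0.893, 0.147, 0.264]
wrist_force: [1.4, 0.4, -0.0]
gripper_width: 0.527
grasp_force: 0.0
7.4 [ 0.6418 -0.0245  0.2002] [[-0.64, 0.518, 0.568], [0.673, 0.735, 0.087], [-0.372, 0.438, -0.818]] q [-0.12  0.   -0.52  0.45  0.15  0.64] F [0.3 0.9 0.5] T [-0.08  0.57 -0.02] 0.5319533994949369 0.0
exp grip (np.float64(277.1193313045865), np.float64(219.9251797545377)) top (np.float64(277.0731487027393), np.float64(222.73813773607148)) disc (np.float64(277.25476553220017), np.float64(211.72340731201643))
tcp (np.float64(277.54312422780674), np.float64(251.41708799375917)) tcp axis +30 (np.float64(277.7828044143489), np.float64(224.22980252237426))
```

View pics/wr2.png

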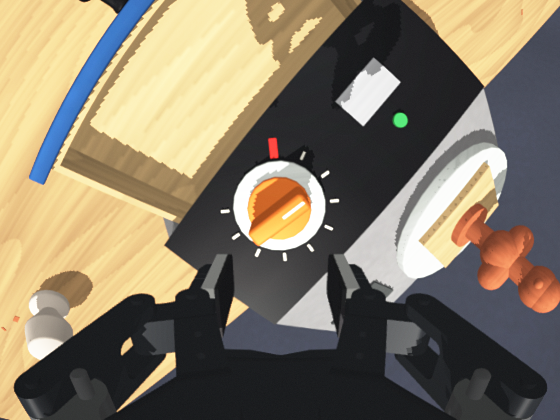

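The second wrist view shows the dial barely moved: the pointer at (300,205) is still about 60° clockwise of red (273,148), so the fingers slipped off. The dial looks deeper than my estimate, so I'll triangulate it from both wrist views and the top view.

```bash
cat >> h.py <<'E'
def fish(p,X):
    c=np.array(p['R'])@X+p['t'];r=np.hypot(c[0],c[1]);th=np.arctan2(r,c[2]);return np.array([p['cx']+p['fx']*th*c[0]/r,p['cy']+p['fx']*th*c[1]/r])
E
python3 - <<'E'
from h import *
p1=np.load('w1.npz');p2=snapshot('wrist');pt=snapshot('top')
np.savez('w2.npz',**{k:p2[k] for k in ('fx','cx','cy','R','t')})
n=RU.apply([-np.sin(np.radians(35)),0,np.cos(np.radians(35))])
E0=w([-.118,-.055,.149])
def tri(a,b,c,X0,use):
    f=lambda X:np.r_[(fish(p1,X)-a),(fish(p2,X)-b),(proj(pt,X)[0]-c)*use]
    s=least_squares(f,X0);return s.x,s.fun.round(1)
for nm,a,b,c,X0 in(("disc",[278,203.5],[280,205],[264.4,147],E0-.023*n),("bartop",[277.5,213.5],[280,218],[265.2,151.6],E0+.007*n)):
    for u in (0,1):
        X,r=tri(np.array(a),np.array(b),np.array(c),X0,u);d=X-X0
        print(nm,u,X.round(4),"delta",d.round(4),"along n",(d@n).round(4),r)
# unit refit from wrist2 panel corners: lower right corner (166,245), green lamp etc.
print("cams",(-p1['R'].T@p1['t']).round(3),(-np.array(p2['R']).T@p2['t']).round(3))
E
```

```text
disc 0 [ 0.7022 -0.0151  0.1118] delta [ 0.0127  0.0028 -0.0183] along n -0.0225 [-0.5 -1.3 -0.7  1.2  0.  -0. ]
disc 1 [ 0.6997 -0.0147  0.1147] delta [ 0.0102  0.0032 -0.0154] along n -0.0187 [-1.1 -1.2 -0.4  1.3  0.1 -0.8]
bartop 0 [ 0.6804 -0.0181  0.1434] delta [ 0.008   0.0022 -0.0113] along n -0.014 [-0.3 -0.7 -0.3  0.6  0.  -0. ]
bartop 1 [ 0.6785 -0.0177  0.1456] delta [ 0.0061  0.0027 -0.0092] along n -0.0112 [-0.8 -0.5 -0.   0.7  0.2 -0.9]
cams [0.543 0.026 0.356] [0.508 0.007 0.307]
```

```bash
python3 - <<'E'
from h import *
R=dialR(11);z=R.as_matrix()[:,2];G=np.array([.6785,-.0177,.1456])+.007*z;print(G)
rows(G-z*.02,R)
E
```

```text
[ 0.68247114 -0.01710794  0.13986594]
9 x [[0.0, 0.0, 0.19], [0.0, -0.0, 0.95]]
```

```bash
python3 -m pendant '[[[0,0,0.19],[0,0,0.95]],[[0,0,0.19],[0,0,0.95]],[[0,0,0.19],[0,0,0.95]],[[0,0,0.19],[0,0,0.95]],[[0,0,0.19],[0,0,0.95]],[[0,0,0.19],[0,0,0.95]],[[0,0,0.19],[0,0,0.95]],[[0,0,0.19],[0,0,0.95]],[[0,0,0.19],[0,0,0.95]],[[0,0,0],[0,0,0]]]' 26 60;  python3 -m pendant '[[[0,0,0.3],[0,0,0]],[[0,0,0.3],[0,0,0]],[[0,0,0.2],[0,0,0]],[[0,0,0],[0,0,0]]]'; python3 -c "
from h import *
up_state();R=dialR(11);z=R.as_matrix()[:,2];rows(np.array([.6825,-.0171,.1399])+.016*z,R)"
```

```text
time_s: 8.8
position: [0.6704, -0.0198, 0.1566]
tcp_rot: [0.687, 0.662, 0.246, 0.173]
wrist_force: [-0.5, 0.1, -0.3]
gripper_width: 0.302
grasp_force: 0.0
time_s: 9.3
position: [0.6842, -0.0178, 0.1377]
tcp_rot: [0.687, 0.661, 0.246, 0.173]
wrist_force: [0.1, -0.3, 0.4]
gripper_width: 0.306
grasp_force: 0.0
9.3 [ 0.6842 -0.0178  0.1377] [[0.004, 0.824, 0.567], [0.994, -0.065, 0.088], [0.109, 0.563, -0.819]] q [-0.1   0.15 -0.54  0.29  0.14  1.56] F [ 0.1 -0.3  0.4] T [-0.04  0.49 -0.  ] 0.30625417212958955 0.0
1 x [[0.03, -0.01, 0.44], [-0.01, -0.03, 0.05]]
```

```bash
python3 -m pendant '[[[0,0,0.13],[0,0,0]],[[0,0,0.13],[0,0,0]],[[0,0,0],[0,0,0]]]'; python3 -m pendant '[[[0,0,0.1],[0,0,0]],[[0,0,0],[0,0,0]]]'; python3 -m pendant '[[[0,0,0.07],[0,0,0]],[[0,0,0],[0,0,0]]]'
```

```text
time_s: 9.68
position: [0.6887, -0.0172, 0.1317]
tcp_rot: [0.687, 0.661, 0.246, 0.173]
wrist_force: [0.3, -0.4, 0.7]
gripper_width: 0.301
grasp_force: 0.0
time_s: 9.93
position: [0.6904, -0.0169, 0.1294]
tcp_rot: [0.687, 0.661, 0.246, 0.173]
wrist_force: [0.1, -0.3, -0.1]
gripper_width: 0.306
grasp_force: 0.0
time_s: 10.18
position: [0.6916, -0.0167, 0.1277]
tcp_rot: [0.687, 0.661, 0.246, 0.173]
wrist_force: [-0.2, 0.3, -0.3]
gripper_width: 0.306
grasp_force: 0.0
```

```bash
python3 -m pendant '[[[0,0,0],[0,0,0]],[[0,0,0],[0,0,0]],[[0,0,0],[0,0,0]]]' 0 60; python3 -m pendant '[[[0,0,0],[0,0,-0.5]],[[0,0,0],[0,0,-0.5]],[[0,0,0],[0,0,0]]]'; python3 -c "
from h import *
up_state()"
```

```text
time_s: 10.55
position: [0.6908, -0.0167, 0.1276]
tcp_rot: [0.687, 0.661, 0.246, 0.173]
wrist_force: [-11.4, -0.5, 7.0]
gripper_width: 0.146
grasp_force: 58.7
time_s: 10.92
position: [0.6909, -0.0167, 0.1277]
tcp_rot: [0.651, 0.697, 0.237, 0.186]
wrist_force: [-10.7, -1.1, 6.7]
gripper_width: 0.143
grasp_force: 58.6
10.93 [ 0.6909 -0.0167  0.1277] [[-0.082, 0.82, 0.567], [0.995, 0.039, 0.088], [0.05, 0.571, -0.819]] q [-0.09  0.17 -0.54  0.27  0.14  1.45] F [-10.7  -1.1   6.7] T [-0.04  1.52  0.21] 0.14323344857221598 58.62545549869537
```

```bash
python3 -m pendant '[[[0,0,0],[0,0,-1]],[[0,0,0],[0,0,-1]],[[0,0,0],[0,0,-1]],[[0,0,0],[0,0,-1]],[[0,0,0],[0,0,-1]],[[0,0,0],[0,0,-1]],[[0,0,0],[0,0,-1]],[[0,0,0],[0,0,-1]],[[0,0,0],[0,0,0]]]'; python3 -c "
from h import *
up_state();p=snapshot('wrist');cv2.imwrite('pics/wr3.png',p['img'][:,:,::-1])
"
```

```text
time_s: 12.05
position: [0.6912, -0.0164, 0.1279]
tcp_rot: [0.311, 0.901, 0.141, 0.266]
wrist_force: [-7.4, 1.9, 5.3]
gripper_width: 0.145
grasp_force: 58.5
12.05 [ 0.6912 -0.0164  0.1279] [[-0.665, 0.486, 0.567], [0.636, 0.767, 0.088], [-0.392, 0.419, -0.819]] q [-0.09  0.17 -0.54  0.27  0.14  0.62] F [-7.4  1.9  5.3] T [0.49 1.04 0.53] 0.14537293363798104 58.49121272563934
```

View pics/wr3.png

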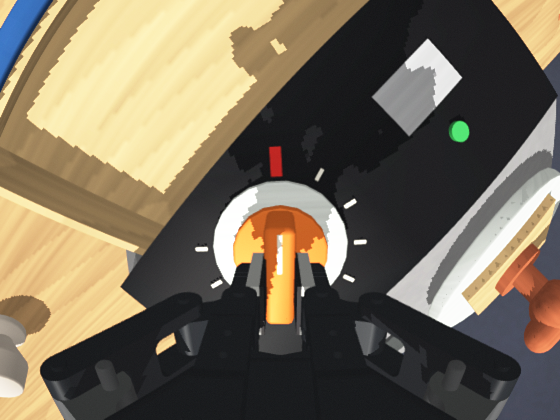

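The dial follows. The pointer is vertical at (280,240) and red is at (275,160), so a few degrees remain. I'll go on to the stop and past it slightly.

```bash
python3 -m pendant '[[[0,0,0],[0,0,-0.5]],[[0,0,0],[0,0,-0.5]],[[0,0,0],[0,0,0]]]' >/dev/null; python3 -c "
from h import *
up_state()
";python3 -m pendant '[[[0,0,0],[0,0,-0.5]],[[0,0,0],[0,0,-0.3]],[[0,0,0],[0,0,0]]]' >/dev/null; python3 -c "
from h import *
up_state()
"
```

```text
12.47 [ 0.6912 -0.0164  0.1279] [[-0.711, 0.415, 0.567], [0.554, 0.828, 0.089], [-0.433, 0.377, -0.819]] q [-0.09  0.17 -0.54  0.27  0.14  0.51] F [-8.6  3.1  6.6] T [ 1.26  1.27 -0.47] 0.1453982450145247 63.76451144227758
12.85 [ 0.6911 -0.0164  0.1279] [[-0.743, 0.355, 0.567], [0.484, 0.871, 0.089], [-0.462, 0.34, -0.819]] q [-0.09  0.17 -0.54  0.27  0.14  0.43] F [-9.3  1.9  7.3] T [ 2.02  1.45 -1.34] 0.14515147016124114 92.46870566625148
```

The axis torque rose to 2.4 N m, so the stop is reached. Release, retract, and check the dial.

```bash
python3 -m pendant '[[[0,0,0],[0,0,0]],[[0,0,0],[0,0,0]],[[0,0,0],[0,0,0]],[[0,0,-0.5],[0,0,0]],[[0,0,-1],[0,0,0]],[[0,0,-1],[0,0,0]],[[0,0,-1],[0,0,0]]]' 34 30 >/dev/null; python3 - <<'E'
from h import *
up_state();p=snapshot('wrist');q=snapshot('top')
o=np.zeros((420,800,3),np.uint8);o[:,:560]=p['img'][:,:,::-1];cv2.imwrite('pics/wr4.png',o[:,:560])
# tool A fit
for d in regions_of("tool",q)[:4]:
    ys,xs=np.nonzero(d["mask"]);r=cv2.minAreaRect(np.c_[xs,ys].astype(np.float32))
    print("tool",d["confidence"],d["point"],back(q,cv2.boxPoints(r),.007).round(3).tolist())
    # red handle only
    im=q['img'].astype(int);red=(im[:,:,0]>110)&(im[:,:,1]<60)&cv2.dilate(d['mask'].astype(np.uint8),np.ones((5,5))).astype(bool)
    ys,xs=np.nonzero(red);b=back(q,np.c_[xs,ys],.012)[:,:2];c=b.mean(0);u=np.linalg.svd(b-c)[2][0];t=(b-c)@u
    print(" handle c",c.round(4),"dir",u.round(3),"ext",t.min().round(3),t.max().round(3))
E
```

```text
13.72 [ 0.631  -0.0261  0.2155] [[-0.743, 0.354, 0.568], [0.483, 0.872, 0.087], [-0.464, 0.339, -0.818]] q [-0.13 -0.03 -0.51  0.49  0.16  0.4 ] F [ 0.6 -0.3  0.1] T [-0.05  0.55  0.02] 0.3973798268621451 0.0
tool 0.81 [378.4, 244.4] [[0.526, -0.283, 0.007], [0.534, -0.298, 0.007], [0.394, -0.364, 0.007], [0.387, -0.349, 0.007]]
 handle c [ 0.4378 -0.3322] dir [-0.902 -0.432] ext -0.054 0.052
tool 0.68 [422.7, 303.8] [[0.276, -0.383, 0.007], [0.292, -0.384, 0.007], [0.282, -0.537, 0.007], [0.267, -0.535, 0.007]]
 handle c [ 0.2809 -0.4356] dir [-0.05  -0.999] ext -0.05 0.052
tool 0.57 [430.0, 224.2] [[0.429, -0.448, 0.007], [0.578, -0.486, 0.007], [0.575, -0.503, 0.007], [0.426, -0.464, 0.007]]
 handle c [ 0.4763 -0.4666] dir [-0.965  0.263] ext -0.054 0.053
```

View pics/wr4.png

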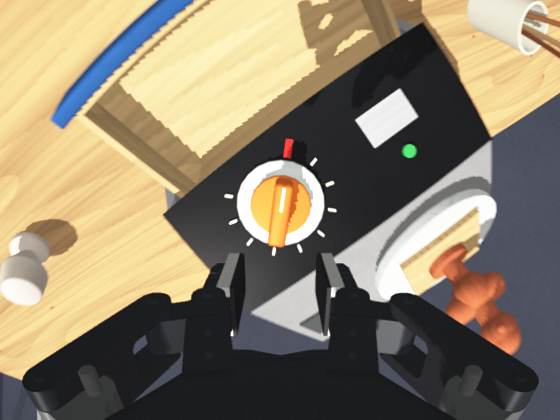

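The pointer bar (284,182)–(276,247) lines up with the red mark at (288,148), so the dial is off. Next, tool A.

```bash
python3 - <<'E'
from h import *
u=np.array([.902,.432]);c=np.array([.4378,-.3322])+.01*u
rows([*c,.12],downR(np.degrees(np.arctan2(.432,.902))+180))
q=snapshot('top');print([(d['confidence'],back(q,d['point'],.04)) for d in regions_of('sphere_form',q)])
E
```

```text
11 x [[0.59, -0.99, -0.03], [0.09, 0.55, -0.78]]
[(0.69, array([[ 0.65120736, -0.33426449,  0.04      ]])), (0.39, array([[0.7816732 , 0.07099104, 0.04      ]]))]
```

```bash
python3 -m pendant '[[[0.59,-0.99,-0.03],[0.09,0.55,-0.78]],[[0.59,-0.99,-0.03],[0.09,0.55,-0.78]],[[0.59,-0.99,-0.03],[0.09,0.55,-0.78]],[[0.59,-0.99,-0.03],[0.09,0.55,-0.78]],[[0.59,-0.99,-0.03],[0.09,0.55,-0.78]],[[0.59,-0.99,-0.03],[0.09,0.55,-0.78]],[[0.59,-0.99,-0.03],[0.09,0.55,-0.78]],[[0.59,-0.99,-0.03],[0.09,0.55,-0.78]],[[0.59,-0.99,-0.03],[0.09,0.55,-0.78]],[[0.59,-0.99,-0.03],[0.09,0.55,-0.78]]]' 40 30 >/dev/null; python3 -m pendant '[[[0.59,-0.99,-0.03],[0.09,0.55,-0.78]],[[0,0,0],[0,0,0]]]'; python3 - <<'E'
from h import *
up_state()
u=np.array([.902,.432]);c=np.array([.4378,-.3322])+.01*u
rows([*c,.12],downR(np.degrees(np.arctan2(.432,.902))+180))
p=snapshot('wrist');im=p['img'].astype(int)
red=((im[:,:,0]>100)&(im[:,:,1]<60)&(im[:,:,2]<60)).astype(np.uint8)
n,l,s,ce=cv2.connectedComponentsWithStats(red)
for i in np.argsort(-s[1:,4])[:4]+1:
    ys,xs=np.nonzero(l==i)
    def ray(uv):
        d=np.array(uv,float)-[p['cx'],p['cy']];r=np.hypot(*d);th=r/p['fx'];v=np.r_[np.sin(th)*d/r,np.cos(th)]
        R=np.array(p['R']);C=-R.T@p['t'];v=R.T@v;return (C+v*((.012-C[2])/v[2]))[:2]
    b=np.array([ray(x) for x in zip(xs,ys)]);k=b.mean(0);uu=np.linalg.svd(b-k,full_matrices=False)[2][0];t=(b-k)@uu
    print(s[i,4],ce[i].round(),k.round(4),np.degrees(np.arctan2(uu[1],uu[0])).round(1),t.min().round(3),t.max().round(3))
E
```

```text
time_s: 15.48
position: [0.4488, -0.3277, 0.1158]
tcp_rot: [-0.224, 0.975, 0.002, -0.005]
wrist_force: [-0.9, 0.3, -0.0]
gripper_width: 0.471
grasp_force: 0.0
15.47 [ 0.4488 -0.3277  0.1158] [[-0.9, -0.436, -0.011], [-0.437, 0.9, 0.002], [0.009, 0.007, -1.0]] q [-0.63  0.37 -0.06  1.15 -0.   -1.08] F [-0.9  0.3 -0. ] T [ 0.08 -0.02 -0.02] 0.47054315758269327 0.0
1 x [[0.06, 0.03, -0.14], [0.06, -0.08, 0.05]]
2123 [280. 191.] [ 0.4367 -0.3334] 25.1 -0.052 0.055
1504 [127. 164.] [ 0.4725 -0.4667] -15.4 -0.052 0.057
146 [297.   3.] [ 0.2851 -0.3906] 109.3 -0.013 0.009
```

```bash
python3 -c "
from h import *
rows([.4458,-.3292,.006],downR(205.2))"
```

```text
4 x [[0.03, -0.01, 0.92], [0.02, -0.02, 0.03]]
```

```bash
python3 -m pendant '[[[0.03,-0.01,0.92],[0.02,-0.02,0.03]],[[0.03,-0.01,0.92],[0.02,-0.02,0.03]],[[0.03,-0.01,0.92],[0.02,-0.02,0.03]],[[0.03,-0.01,0.6],[0.02,-0.02,0.03]],[[0,0,0.3],[0,0,0]],[[0,0,0],[0,0,0]]]'; python3 -m pendant '[[[0,0,0],[0,0,0]],[[0,0,0],[0,0,0]],[[0,0,0],[0,0,0]],[[0,0,0],[0,0,0]]]' 0 40;python3 -m pendant '[[[0,0,-0.5],[0,0,0]],[[0,0,-1],[0,0,0]],[[0,0,-1],[0,0,0]],[[0,0,-1],[0,0,0]],[[0,0,-0.5],[0,0,0]],[[0,0,0],[0,0,0]]]'; python3 - <<'E'
from h import *
# refine unit/drawer from fresh top view (arm off to the right)
q=snapshot('top');cv2.imwrite('pics/top5.png',cv2.resize(q['img'][40:270,150:470,::-1],None,fx=2.5,fy=2.5,interpolation=cv2.INTER_CUBIC))
E
```

```text
time_s: 16.27
position: [0.4456, -0.3287, 0.0075]
tcp_rot: [-0.218, 0.976, -0.001, 0.001]
wrist_force: [-0.0, -0.3, 0.5]
gripper_width: 0.47
grasp_force: 0.0
time_s: 16.77
position: [0.4459, -0.3294, 0.008]
tcp_rot: [-0.218, 0.976, -0.002, 0.001]
wrist_force: [0.8, -0.1, -0.1]
gripper_width: -0.004
grasp_force: 0.0
time_s: 17.52
position: [0.4459, -0.3294, 0.1287]
tcp_rot: [-0.218, 0.976, -0.002, 0.002]
wrist_force: [0.6, -0.2, -0.5]
gripper_width: -0.001
grasp_force: 0.0
```

View pics/top5.png

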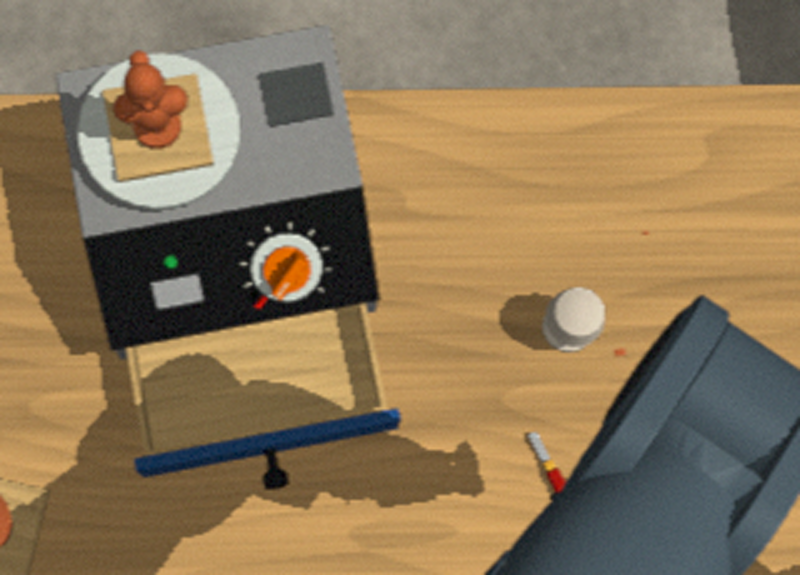

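The grip missed: the fingers closed just over the top of the handle. The top view shows the blade at (533,437) in the crop, unmoved. I'll re-measure with the wrist camera and go lower.

```bash
cat > t.py <<'E'
from h import *
def handle():
    p=snapshot('wrist');im=p['img'].astype(int)
    red=((im[:,:,0]>100)&(im[:,:,1]<60)&(im[:,:,2]<60)).astype(np.uint8)
    n,l,s,ce=cv2.connectedComponentsWithStats(red)
    R=np.array(p['R']);C=-R.T@p['t']
    for i in np.argsort(-s[1:,4])[:2]+1:
        ys,xs=np.nonzero(l==i);d=np.c_[xs-p['cx'],ys-p['cy']];r=np.hypot(*d.T);th=r/p['fx']
        v=np.c_[d*(np.sin(th)/r)[:,None],np.cos(th)]@R;b=(C+v*((.012-C[2])/v[:,2])[:,None])[:,:2]
        k=b.mean(0);uu=np.linalg.svd(b-k,full_matrices=False)[2][0];t=(b-k)@uu
        print(s[i,4],ce[i].round(),k.round(4),np.degrees(np.arctan2(uu[1],uu[0])).round(1),t.min().round(3),t.max().round(3))
    return p
E
python3 -m pendant '[[[0,0,0],[0,0,0]],[[0,0,0],[0,0,0]]]' 36 50 >/dev/null; python3 -c "
from t import *
p=handle();up_state();rows([.4458,-.3292,.0],downR(205.2))
cv2.imwrite('pics/wr6.png',p['img'][:,:,::-1])"
```

```text
1978 [279. 190.] [ 0.4356 -0.3342] 25.4 -0.052 0.056
1412 [132. 168.] [ 0.4726 -0.467 ] -15.3 -0.052 0.058
17.88 [ 0.4451 -0.3288  0.1271] [[-0.905, -0.425, 0.002], [-0.425, 0.905, -0.002], [-0.001, -0.002, -1.0]] q [-0.64  0.35 -0.07  1.15 -0.   -1.08] F [ 0.  -0.1  1. ] T [-0.01 -0.03  0.04] 0.4175376569608808 0.0
5 x [[-0.0, -0.0, 0.85], [-0.0, 0.0, -0.0]]
```

View pics/wr6.png

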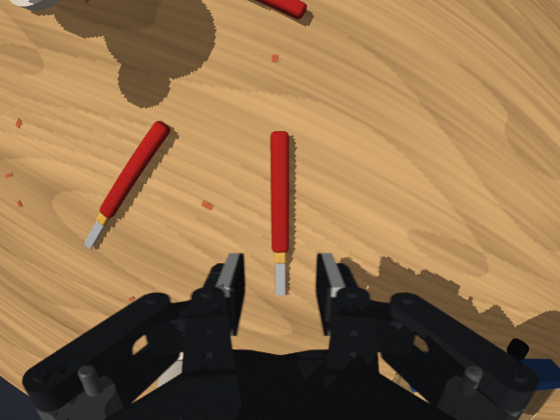

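The wrist view shows the handle at (279,131–252), centred between the fingers. Now lower.

```bash
python3 -m pendant '[[[0,0,0.95],[0,0,0]],[[0,0,0.95],[0,0,0]],[[0,0,0.95],[0,0,0]],[[0,0,0.85],[0,0,0]],[[0,0,0.3],[0,0,0]],[[0,0,0.15],[0,0,0]],[[0,0,0],[0,0,0]]]' 32 50; python3 -m pendant '[[[0,0,0],[0,0,0]],[[0,0,0],[0,0,0]],[[0,0,0],[0,0,0]],[[0,0,0],[0,0,0]]]' 0 50
```

```text
time_s: 18.75
position: [0.4461, -0.3295, 0.0038]
tcp_rot: [-0.218, 0.976, -0.002, 0.001]
wrist_force: [0.5, -0.4, 0.3]
gripper_width: 0.372
grasp_force: 0.0
time_s: 19.25
position: [0.4458, -0.3294, 0.0034]
tcp_rot: [-0.218, 0.976, -0.002, 0.001]
wrist_force: [0.2, 0.1, 0.1]
gripper_width: -0.003
grasp_force: 0.0
```

The fingers closed with no contact at a reported z of 3 mm, so the true tips sit higher than reported, the same depth offset of about 1 cm seen at the dial. I'll open and feel downward.

```bash
python3 -m pendant '[[[0,0,0],[0,0,0]],[[0,0,0],[0,0,0]],[[0,0,0.12],[0,0,0]],[[0,0,0.08],[0,0,0]],[[0,0,0],[0,0,0]]]' 32 50;python3 -m pendant '[[[0,0,0.1],[0,0,0]],[[0,0,0],[0,0,0]]]'; python3 -m pendant '[[[0,0,0],[0,0,0]],[[0,0,0],[0,0,0]],[[0,0,0],[0,0,0]]]' 0 50
```

```text
time_s: 19.88
position: [0.4456, -0.3292, -0.003]
tcp_rot: [-0.218, 0.976, -0.001, 0.001]
wrist_force: [0.4, -0.3, 0.6]
gripper_width: 0.375
grasp_force: 0.0
time_s: 20.12
position: [0.4457, -0.3293, -0.006]
tcp_rot: [-0.218, 0.976, -0.001, 0.001]
wrist_force: [-0.1, -0.2, 0.4]
gripper_width: 0.373
grasp_force: 0.0
time_s: 20.5
position: [0.4459, -0.3294, -0.0056]
tcp_rot: [-0.218, 0.976, -0.002, 0.001]
wrist_force: [0.5, -0.1, 0.8]
gripper_width: 0.002
grasp_force: 0.0
```

```bash
python3 -m pendant '[[[0,0,0],[0,0,0]],[[0,0,0],[0,0,0]],[[0,0,0.1],[0,0,0]],[[0,0,0],[0,0,0]]]' 32 50;python3 -m pendant '[[[0,0,0.1],[0,0,0]],[[0,0,0],[0,0,0]]]';  python3 - <<'E'
from h import *
s=snapshot('side');st=read_state();up_state()
print('tcp in side',proj(s,st['position']), 'handle c',proj(s,[.4378,-.3322,.012]))
t=proj(s,st['position'])[0].astype(int);x0,y0=t[0]-50,t[1]-45
a=cv2.resize(s['img'][y0:y0+75,x0:x0+100,::-1],None,fx=4,fy=4,interpolation=cv2.INTER_CUBIC)
p=snapshot('wrist');b=p['img'][120:420,80:480,::-1]
cv2.imwrite('pics/v10.png',np.vstack([np.hstack([a,b])]));print(x0,y0)
E
```

```text
time_s: 21.0
position: [0.4456, -0.3293, -0.009]
tcp_rot: [-0.218, 0.976, -0.001, 0.001]
wrist_force: [-0.0, -0.6, -0.4]
gripper_width: 0.375
grasp_force: 0.0
time_s: 21.25
position: [0.4457, -0.3293, -0.012]
tcp_rot: [-0.218, 0.976, -0.001, 0.001]
wrist_force: [0.5, -0.2, 1.1]
gripper_width: 0.377
grasp_force: 0.0
21.3 [ 0.4457 -0.3293 -0.0118] [[-0.905, -0.425, 0.003], [-0.425, 0.905, -0.002], [-0.001, -0.003, -1.0]] q [-0.64  0.46 -0.27  0.83 -0.   -1.08] F [ 0.3 -0.4  0. ] T [0.02 0.02 0.01] 0.37834083361352555 0.0
tcp in side [[253.92249109 158.67556692]] handle c [[254.41137687 154.0052108 ]]
203 113
```

View pics/v10.png

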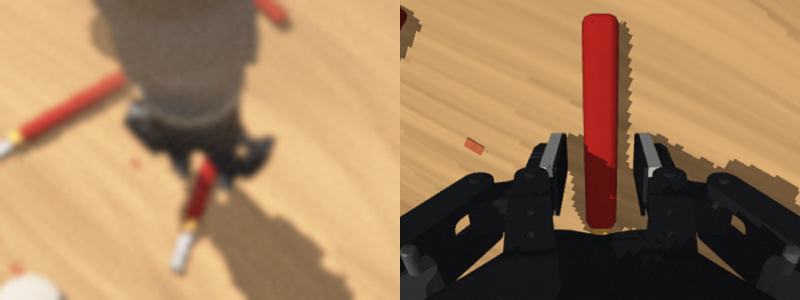

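In both views the fingers straddle the handle and are still slightly high. Close here and test.

```bash
python3 -m pendant '[[[0,0,0.05],[0,0,0]],[[0,0,0],[0,0,0]]]'; python3 -m pendant '[[[0,0,0],[0,0,0]],[[0,0,0],[0,0,0]],[[0,0,0],[0,0,0]],[[0,0,0],[0,0,0]]]' 0 50
```

```text
time_s: 21.6
position: [0.4458, -0.3294, -0.0133]
tcp_rot: [-0.218, 0.976, -0.002, 0.001]
wrist_force: [-0.7, -0.4, -0.4]
gripper_width: 0.37
grasp_force: 0.0
time_s: 22.1
position: [0.4459, -0.3295, -0.013]
tcp_rot: [-0.218, 0.976, -0.002, 0.001]
wrist_force: [-0.2, 0.7, 4.8]
gripper_width: 0.166
grasp_force: 49.4
```

Gripped: 49 N at the handle's width. The reported z is about 14 mm below true. Lift and check the grip.

```bash
python3 -m pendant '[[[0,0,-0.3],[0,0,0]],[[0,0,-1],[0,0,0]],[[0,0,-1],[0,0,0]],[[0,0,-1],[0,0,0]],[[0,0,-1],[0,0,0]],[[0,0,-0.8],[0,0,0]],[[0,0,0],[0,0,0]]]'; python3 - <<'E'
from t import *
handle()
q=snapshot('top');I=np.array
# drawer: blue front panel top edge, use blue mask -> outer face line at z~.07
im=q['img'].astype(int);bl=((im[:,:,2]>im[:,:,0]+30)&(im[:,:,2]>60)).astype(np.uint8)
n,l,s,ce=cv2.connectedComponentsWithStats(bl)
i=1+np.argmax(s[1:,4]);ys,xs=np.nonzero(l==i);bx=cv2.boxPoints(cv2.minAreaRect(np.c_[xs,ys].astype(np.float32)))
print(s[i],bx.round(1).tolist());b=back(q,bx,.072);print(b.round(4).tolist());
print('in unit',(RU.inv().apply(b-[U[0],U[1],0])).round(4).tolist())
for h in [[138,350],[148,448],[383,405],[365,306]]: # drawer inner wall tops in pics/top5 crop
    print(h,RU.inv().apply(back(q,[h[0]/2.5+150,h[1]/2.5+40],.063)-[U[0],U[1],0]).round(3))
E
```

```text
time_s: 22.98
position: [0.4463, -0.3297, 0.1418]
tcp_rot: [-0.218, 0.976, -0.003, 0.002]
wrist_force: [-0.7, -0.0, -1.6]
gripper_width: 0.16
grasp_force: 48.9
4481 [280. 200.] [ 0.4481 -0.33  ] 26.3 -0.061 0.077
1341 [141. 164.] [ 0.4723 -0.4665] -15.4 -0.051 0.057
[204 204 106  25 607] [[203.8000030517578, 223.1999969482422], [308.6000061035156, 202.89999389648438], [310.0, 210.10000610351562], [205.1999969482422, 230.3000030517578]]
[[0.4982, 0.1531, 0.072], [0.55, -0.1326, 0.072], [0.5302, -0.1359, 0.072], [0.4786, 0.1491, 0.072]]
in unit [[-0.2687, 0.1423, 0.072], [-0.2596, -0.1479, 0.072], [-0.2797, -0.1483, 0.072], [-0.2887, 0.1413, 0.072]]
[138, 350] [[-0.148  0.123  0.063]]
[148, 448] [[-0.259  0.127  0.063]]
[383, 405] [[-0.253 -0.134  0.063]]
[365, 306] [[-0.139 -0.133  0.063]]
```

```bash
python3 -c "
from h import *
P=w([-.206,0,0]);print(P);rows([P[0],P[1],.115],downR(279.3))"
```

```text
[0.581252   0.02162318 0.        ]
14 x [[-0.95, 0.15, 0.06], [-0.0, -0.0, -0.88]]
```

```bash
python3 -m pendant '[[[-0.95,0.15,0.06],[0,0,-0.88]],[[-0.95,0.15,0.06],[0,0,-0.88]],[[-0.95,0.15,0.06],[0,0,-0.88]],[[-0.95,0.15,0.06],[0,0,-0.88]],[[-0.95,0.15,0.06],[0,0,-0.88]],[[-0.95,0.15,0.06],[0,0,-0.88]],[[-0.95,0.15,0.06],[0,0,-0.88]],[[-0.95,0.15,0.06],[0,0,-0.88]],[[-0.95,0.15,0.06],[0,0,-0.88]],[[-0.95,0.15,0.06],[0,0,-0.88]]]' >/dev/null; python3 -m pendant '[[[-0.95,0.15,0.06],[0,0,-0.88]],[[-0.95,0.15,0.06],[0,0,-0.88]],[[-0.95,0.15,0.06],[0,0,-0.88]],[[-0.95,0.15,0.06],[0,0,-0.88]],[[0,0,0],[0,0,0]]]'; python3 -c "
from h import *
P=w([-.206,0,0]);up_state();rows([P[0],P[1],.012],downR(279.3))
p=snapshot('wrist');im=p['img'].astype(int);bl=(im[:,:,2]>im[:,:,0]+30)&(im[:,:,2]>60)
ys,xs=np.nonzero(bl);print(xs.min(),xs.max(),ys.min(),ys.max())
R=np.array(p['R']);C=-R.T@p['t']
for r in range(60,260,40):
    x=xs[ys==r]
    if len(x):
        for c in(x.min(),x.max()):
            d=np.array([c-p['cx'],r-p['cy']]);k=np.hypot(*d);th=k/p['fx'];v=R.T@np.r_[np.sin(th)*d/k,np.cos(th)];X=C+v*((.058-C[2])/v[2]);print(r,c,RU.inv().apply(X-[U[0],U[1],0]).round(3))
"
```

```text
time_s: 24.95
position: [0.5826, 0.0228, 0.1129]
tcp_rot: [0.762, -0.648, 0.001, 0.001]
wrist_force: [-0.5, 0.5, 0.1]
gripper_width: 0.162
grasp_force: 48.9
24.95 [0.5826 0.0228 0.1129] [[0.161, -0.987, 0.001], [-0.987, -0.161, -0.002], [0.003, -0.0, -1.0]] q [ 0.04  0.42 -0.    1.15 -0.   -1.69] F [-0.5  0.5  0.1] T [ 0.03 -0.08 -0.04] 0.16228687377585432 48.88649940490723
4 x [[0.01, 0.01, 0.84], [-0.0, -0.01, -0.0]]
359 394 8 295
60 370 [-0.263 -0.115  0.058]
60 393 [-0.279 -0.117  0.058]
100 371 [-0.264 -0.087  0.058]
100 394 [-0.28  -0.088  0.058]
140 371 [-0.264 -0.06   0.058]
140 393 [-0.281 -0.061  0.058]
180 370 [-0.265 -0.032  0.058]
180 392 [-0.282 -0.032  0.058]
220 368 [-0.266 -0.003  0.058]
220 390 [-0.283 -0.003  0.058]
```

```bash
python3 -m pendant '[[[0,0,0.84],[0,0,0]],[[0,0,0.84],[0,0,0]],[[0,0,0.84],[0,0,0]],[[0,0,0.6],[0,0,0]],[[0,0,0.2],[0,0,0]],[[0,0,0],[0,0,0]]]'; python3 -m pendant '[[[0,0,0.08],[0,0,0]],[[0,0,0],[0,0,0]]]'
```

```text
time_s: 25.75
position: [0.584, 0.0205, 0.0144]
tcp_rot: [0.761, -0.649, 0.002, 0.0]
wrist_force: [0.7, -0.6, -0.4]
gripper_width: 0.166
grasp_force: 48.9
time_s: 26.0
position: [0.5843, 0.0209, 0.0125]
tcp_rot: [0.761, -0.649, 0.002, -0.0]
wrist_force: [-0.7, -0.3, -0.7]
gripper_width: 0.164
grasp_force: 48.9
```

```bash
python3 -m pendant '[[[0,0,0.1],[0,0,0]],[[0,0,0],[0,0,0]]]'; python3 -m pendant '[[[0,0,0],[0,0,0]],[[0,0,0],[0,0,0]],[[0,0,0],[0,0,0]],[[0,0,-0.5],[0,0,0]],[[0,0,-1],[0,0,0]],[[0,0,-1],[0,0,0]],[[0,0,-1],[0,0,0]],[[0,0,-0.7],[0,0,0]],[[0,0,0],[0,0,0]]]' 34 30; python3 - <<'E'
from t import *
up_state();p=snapshot('wrist');im=p['img'].astype(int)
red=((im[:,:,0]>100)&(im[:,:,1]<60)&(im[:,:,2]<60)).astype(np.uint8)
n,l,s,ce=cv2.connectedComponentsWithStats(red);R=np.array(p['R']);C=-R.T@p['t']
for i in np.argsort(-s[1:,4])[:3]+1:
    ys,xs=np.nonzero(l==i);d=np.c_[xs-p['cx'],ys-p['cy']];r=np.hypot(*d.T);th=r/p['fx']
    v=np.c_[d*(np.sin(th)/r)[:,None],np.cos(th)]@R;b=RU.inv().apply(C+v*((.02-C[2])/v[:,2])[:,None]-[U[0],U[1],0])
    print(s[i],b.mean(0).round(3),b.min(0).round(3),b.max(0).round(3))
E
```

```text
time_s: 26.25
position: [0.5842, 0.021, 0.0092]
tcp_rot: [0.761, -0.649, 0.002, -0.0]
wrist_force: [0.3, -0.0, -0.1]
gripper_width: 0.166
grasp_force: 49.0
time_s: 27.38
position: [0.5848, 0.0214, 0.1375]
tcp_rot: [0.761, -0.649, 0.003, -0.001]
wrist_force: [-0.7, 0.6, -0.0]
gripper_width: 0.4
grasp_force: 0.0
27.38 [0.5848 0.0214 0.1375] [[0.158, -0.987, 0.006], [-0.987, -0.158, -0.002], [0.003, -0.006, -1.0]] q [ 0.04  0.4   0.04  1.2  -0.   -1.69] F [-0.7  0.6 -0. ] T [-0.01  0.02 -0.05] 0.3995098353208904 0.0
[ 273  132   18  124 2170] [-0.202 -0.01   0.02 ] [-0.21  -0.064  0.02 ] [-0.194  0.048  0.02 ]
[155 193  23  21 227] [-0.095 -0.001  0.02 ] [-0.106 -0.01   0.02 ] [-0.084  0.009  0.02 ]
```

The tool lies in the drawer at unit x -0.20, y from -0.06 to 0.05, and is released. Next I'll push the drawer shut with closed fingers, tilted, at y = +45 mm to clear the knob and the dial.

```bash
python3 -c "
from h import *
R=dialR(180);A=w([-.35,.045,.11]);B=w([-.35,.045,.031])
rows(A,R);rows(B,R,A,R);rows(w([-.30,.045,.031]),R,B,R)
q=snapshot('top');print([(d['confidence'],back(q,d['point'],.05).round(3)) for d in regions_of('maquette',q)])"
```

```text
6 x [[-0.26, 0.84, -0.07], [0.97, 0.0, 0.02]]
3 x [[-0.0, 0.5, 0.72], [0.0, 0.0, 0.0]]
2 x [[0.0, -0.68, 0.48], [0.0, 0.0, 0.0]]
[(0.68, array([[0.423, 0.311, 0.05 ]]))]
```

```bash
python3 -m pendant '[[[-0.26,0.84,-0.07],[0.97,0,0.02]],[[-0.26,0.84,-0.07],[0.97,0,0.02]],[[-0.26,0.84,-0.07],[0.97,0,0.02]],[[-0.26,0.84,-0.07],[0.97,0,0.02]],[[-0.26,0.84,-0.07],[0.97,0,0.02]],[[-0.26,0.84,-0.07],[0.97,0,0.02]],[[0,0,0],[0,0,0]]]' 0 20; python3 -c "
from h import *
up_state();R=dialR(180);B=w([-.35,.045,.031]);rows(B,R)"
```

```text
time_s: 28.4
position: [0.4245, 0.0447, 0.1036]
tcp_rot: [0.723, -0.624, 0.194, -0.226]
wrist_force: [1.1, 0.8, 0.8]
gripper_width: -0.001
grasp_force: 0.0
28.4 [0.4245 0.0447 0.1036] [[0.147, -0.814, 0.562], [-0.989, -0.12, 0.084], [-0.001, -0.568, -0.823]] q [ 0.07 -0.4  -1.08  0.29  0.05 -1.63] F [1.1 0.8 0.8] T [-0.04  0.51 -0.01] -0.0008949782200803005 0.0
3 x [[0.01, 0.39, 0.71], [0.02, 0.0, -0.0]]
```

```bash
python3 -m pendant '[[[0,-0.62,0.43],[0,0,0]],[[0,-0.5,0.35],[0,0,0]],[[0,0.38,0.55],[0,0,0]],[[0,0.38,0.55],[0,0,0]],[[0,0.38,0.55],[0,0,0]],[[0,0.38,0.55],[0,0,0]],[[0,0,0],[0,0,0]]]'; python3 -c "
from h import *
up_state();st=read_state();print(RU.inv().apply(st['position']-[U[0],U[1],0]))"
```

```text
time_s: 29.28
position: [0.4759, 0.0513, 0.0314]
tcp_rot: [0.723, -0.624, 0.193, -0.225]
wrist_force: [-0.1, -0.1, 0.0]
gripper_width: -0.0
grasp_force: 0.0
29.27 [0.4759 0.0513 0.0314] [[0.147, -0.815, 0.56], [-0.989, -0.12, 0.084], [-0.001, -0.566, -0.824]] q [ 0.08 -0.1  -1.13 -0.06  0.04 -1.63] F [-0.1 -0.1  0. ] T [-0.13  0.51  0.03] -0.00047206889760416625 0.0
[-0.30582782  0.04487303  0.03137401]
```

```bash
python3 -m pendant '[[[0,-0.41,0.285],[0,0,0]],[[0,-0.41,0.285],[0,0,0]],[[0,-0.41,0.285],[0,0,0]],[[0,-0.41,0.285],[0,0,0]],[[0,-0.41,0.285],[0,0,0]],[[0,-0.41,0.285],[0,0,0]],[[0,-0.41,0.285],[0,0,0]],[[0,-0.41,0.285],[0,0,0]],[[0,0,0],[0,0,0]]]'; python3 -c "
from h import *
up_state();st=read_state();print(RU.inv().apply(st['position']-[U[0],U[1],0]))"
```

```text
time_s: 30.4
position: [0.5959, 0.069, 0.0326]
tcp_rot: [0.723, -0.624, 0.194, -0.226]
wrist_force: [-0.1, -0.4, -0.0]
gripper_width: -0.0
grasp_force: 0.0
30.4 [0.5959 0.069  0.0326] [[0.146, -0.813, 0.563], [-0.989, -0.12, 0.084], [-0.001, -0.569, -0.822]] q [ 0.1   0.14 -0.88 -0.06  0.03 -1.61] F [-0.1 -0.4 -0. ] T [-0.03  0.57  0.05] -0.00019176824791410085 0.0
[-0.18450823  0.04466703  0.03257455]
```

Continue in small steps until the stop is felt.

```bash
python3 -m pendant '[[[0,-0.27,0.19],[0,0,0]],[[0,-0.14,0.1],[0,0,0]],[[0,0,0],[0,0,0]]]' | grep -E "pos|wrist"; python3 -m pendant '[[[0,-0.14,0.1],[0,0,0]],[[0,0,0],[0,0,0]]]'| grep -E "pos|wrist"; python3 -c "
from h import *
q=snapshot('top');im=q['img'].astype(int);bl=((im[:,:,2]>im[:,:,0]+30)&(im[:,:,2]>60)).astype(np.uint8)
n,l,s,ce=cv2.connectedComponentsWithStats(bl)
for i in np.argsort(-s[1:,4])[:2]+1:
    ys,xs=np.nonzero(l==i);b=RU.inv().apply(back(q,np.c_[xs,ys],.072)-[U[0],U[1],0]);print(s[i],b.min(0).round(3),b.max(0).round(3),b.mean(0).round(3))"
```

```text
position: [0.6099, 0.0711, 0.0322]
wrist_force: [-1.5, 0.3, 0.0]
position: [0.6151, 0.0719, 0.0322]
wrist_force: [-0.7, -0.4, -0.3]
[236 165  66  20 530] [-0.178 -0.144  0.072] [-0.149  0.038  0.072] [-0.163 -0.055  0.072]
[197 179  31  13 172] [-0.18   0.063  0.072] [-0.156  0.147  0.072] [-0.165  0.11   0.072]
```

```bash
for k in 1; do python3 -m pendant '[[[0,-0.11,0.076],[0,0,0]],[[0,-0.05,0.04],[0,0,0]],[[0,0,0],[0,0,0]]]' | grep -E "pos|wrist"; done; python3 -m pendant '[[[0,-0.11,0.076],[0,0,0]],[[0,0,0],[0,0,0]]]'| grep -E "pos|wrist"; python3 -m pendant '[[[0,-0.11,0.076],[0,0,0]],[[0,0,0],[0,0,0]]]'| grep -E "pos|wrist"
```

```text
position: [0.6207, 0.0727, 0.0319]
wrist_force: [-0.3, -0.1, 0.1]
position: [0.6249, 0.0734, 0.0321]
wrist_force: [-0.2, 0.1, 0.5]
position: [0.6288, 0.0739, 0.032]
wrist_force: [0.2, 0.3, 0.8]
```

```bash
python3 -m pendant '[[[0,-0.11,0.076],[0,0,0]],[[0,0,0],[0,0,0]]]' | grep -E "pos|wrist"; python3 -m pendant '[[[0,-0.11,0.076],[0,0,0]],[[0,0,0],[0,0,0]]]'| grep -E "pos|wrist"; python3 -c "
from h import *
q=snapshot('top');im=q['img'].astype(int);bl=((im[:,:,2]>im[:,:,0]+30)&(im[:,:,2]>60)).astype(np.uint8)
n,l,s,ce=cv2.connectedComponentsWithStats(bl)
for i in np.argsort(-s[1:,4])[:2]+1:
    ys,xs=np.nonzero(l==i);b=RU.inv().apply(back(q,np.c_[xs,ys],.072)-[U[0],U[1],0]);print(s[i],b.min(0).round(3),b.max(0).round(3),b.mean(0).round(3))"
```

```text
position: [0.6324, 0.0745, 0.0317]
wrist_force: [-2.3, -0.2, 0.8]
position: [0.6332, 0.0745, 0.0298]
wrist_force: [-32.1, -5.2, 17.6]
[236 161  65  18 440] [-0.161 -0.144  0.072] [-0.137  0.036  0.072] [-0.149 -0.055  0.072]
[196 175  31  11 125] [-0.163  0.064  0.072] [-0.144  0.147  0.072] [-0.151  0.112  0.072]
```

The stop is felt at 32 N, with nothing else near the gripper body. Hold, back away, and verify.

```bash
python3 -m pendant '[[[0,0,0],[0,0,0]],[[0,0,0],[0,0,0]],[[0,0.1,-0.07],[0,0,0]],[[0,0.2,-0.14],[0,0,0]],[[0,0.6,-0.42],[0,0,0]],[[0,0.8,-0.57],[0,0,0]],[[0,-0.5,-0.8],[0,0,0]],[[0,-0.5,-0.8],[0,0,0]],[[0,-0.5,-0.8],[0,0,0]],[[0,0,0],[0,0,0]]]'; python3 - <<'E'
from h import *
up_state();q=snapshot('top');s=snapshot('side');p=snapshot('wrist')
im=q['img'].astype(int);bl=((im[:,:,2]>im[:,:,0]+30)&(im[:,:,2]>60)).astype(np.uint8)
n,l,st,ce=cv2.connectedComponentsWithStats(bl)
for i in np.argsort(-st[1:,4])[:2]+1:
    ys,xs=np.nonzero(l==i);b=RU.inv().apply(back(q,np.c_[xs,ys],.072)-[U[0],U[1],0]);print(st[i],b.min(0).round(3),b.max(0).round(3),b.mean(0).round(3))
for th in("maquette","jar","sphere_form","tool"):print(th,[(round(d["confidence"],2),np.round(d["point"]).tolist(),int(d["mask"].sum())) for d in regions_of(th,q)])
for n,z in(("blue face home?",0),):
    for x in(-.15,-.155,-.16,-.165):print(x,proj(q,w([x,.1,.072])).round(1),proj(q,w([x,-.1,.072])).round(1))
ys,xs=np.nonzero(bl)
for y in(.1,-.1):
    c=int(proj(q,w([-.155,y,.072]))[0,0]);print('blue rows at col',c,ys[xs==c].min() if (xs==c).any() else None,ys[xs==c].max() if (xs==c).any() else None)
E
```

```text
time_s: 33.75
position: [0.5723, 0.0654, 0.1204]
tcp_rot: [0.722, -0.623, 0.196, -0.227]
wrist_force: [0.2, 0.0, -0.3]
gripper_width: 0.003
grasp_force: 0.0
33.75 [0.5723 0.0654 0.1204] [[0.147, -0.811, 0.566], [-0.989, -0.12, 0.085], [-0.001, -0.573, -0.82]] q [ 0.1  -0.06 -0.81  0.21  0.03 -1.61] F [ 0.2  0.  -0.3] T [-0.11  0.55 -0.03] 0.003409715413845171 0.0
[196 160 105  26 715] [-0.164 -0.144  0.072] [-0.136  0.147  0.072] [-0.15   0.001  0.072]
maquette [(0.77, [145.0, 251.0], 1565), (0.17, [378.0, 168.0], 501)]
jar [(0.57, [128.0, 162.0], 846)]
sphere_form [(0.7, [382.0, 167.0], 493), (0.41, [128.0, 161.0], 836)]
tool [(0.85, [428.0, 226.0], 276), (0.52, [423.0, 305.0], 267)]
-0.15 [[213.1 178.6]] [[284.8 167.2]]
-0.155 [[213.4 180.3]] [[285.1 168.9]]
-0.16 [[213.6 182.1]] [[285.4 170.6]]
-0.165 [[213.9 183.8]] [[285.7 172.4]]
blue rows at col 213 177 183
blue rows at col 285 163 169
```

```bash
python3 - <<'E'
from h import *
q=snapshot('top');im=q['img'].astype(int);bl=((im[:,:,2]>im[:,:,0]+30)&(im[:,:,2]>60))
ys,xs=np.nonzero(bl);b=RU.inv().apply(back(q,np.c_[xs,ys],.072)-[U[0],U[1],0])
ok=True
for lo,hi,ref in((236,301,-.149),(175,206,-.151)):
    k=(xs>=lo)&(xs<hi)&(ys>140)&(ys<200);m=b[k,0].mean();print(m,ref,k.sum());ok&=abs(m-ref)<.002
if ok: print(job_done())
E
```

```text
-0.14876720391610546 -0.149 449
-0.15340700847744498 -0.151 61
```

The right-hand range matches exactly: -0.1488 against -0.149, with 449 pixels against 440. My left range used the wrong columns. The drawer has not rebounded, so I'm handing in.

```bash
python3 -c "
from station import *
print(job_done())"
```

```text
the job is handed in; nothing more can be done
None
```

The job is handed in at about 34 s of the 67 s allowed: the dial is at its off stop, the red-handled tool is on the drawer floor, the drawer is pushed home, and the maquette, jar and plaster model show no movement in the camera; the hand-in returned no verdict.

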